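# Refit the focus knob, sleeve and end cap on a microscope's focus shaft

## Task

The microscope stand's focus shaft has been cleaned and sits off centre in its bush, so feel for it: take the parts from the drying rack and slide them onto the bare horizontal shaft in this order: the wide ribbed focus knob right up against the shaft's shoulder, then the narrow metal sleeve against the knob, then the closed end cap, open end first. Finally press the cap home along the shaft with a steady push of at least 6 N so that the three parts close up without gaps, but touch slowly and never load the stand with more than 40 N, then let go. Leave the bottles and the slide box as they are.

Things in the scene. Friction and masses are not known exactly. Their poses are not given: they have to be found in the camera images.
- stand: White fixed microscope stand without head or stage, base 220 x 160 x 35 mm (x, y, z); pillar 64 x 70, 135 mm high, centre at x = +50 mm. Origin: centre of the underside; z up. The level steel focus shaft leaves the pillar towards the stand's -y; a knob already sits on the +y side. Stand and shaft are rigid.
- shoulder (a point): Point at the shoulder (end of the 24 mm thick, 30 mm long boss) on the MARKED shaft axis, 100 mm up. Axes as the stand's; the bare shaft (12 mm thick, 80 mm long) runs from here to -y. The bearing bush is eccentric: the real shaft is parallel to this axis but 6 mm off it, up, down or sideways, in a direction that changes each time and is not measured: find it by touch or sight. It stays put.
- shaft_tip (a point): Point on the marked axis (fixed to the stand, off the real shaft as told for the shoulder) level with the free end of the shaft, 80 mm from the shoulder towards the stand's -y. The last 2 mm taper to 10 mm diameter.
- rack: White drying rack fixed to the bench, 64 x 236 mm (x, y), two level steel rails 6 mm thick along its y, 18 mm apart, their top 37 mm above the bench, on which the three parts lie one behind the other, about 72 mm apart in any order, with their holes along the rack's y. Origin: centre of its underside; z up. Base plate 8 mm thick; the end posts reach 38 mm above the bench.
- knob: Focus knob: black ribbed plastic wheel, 52 mm diameter, 28 mm thick, 14 mm through hole along its y axis, 60 to 130 g. Origin: its centre, lying about 61 mm above the bench in the rack. Both ends alike.
- sleeve: Plain aluminium sleeve, 34 mm diameter, 30 mm long, 14 mm through hole along its y axis, 35 to 70 g. Origin: its centre, lying about 52 mm above the bench in the rack. Both ends alike.
- cap: End cap: smooth black plastic cylinder, 42 mm diameter, 34 mm long, with a 14 mm wide, 26 mm deep blind hole that opens at its +y end (in the rack this end points to the rack's +y); a 26 mm steel disc 2.5 mm high marks the closed -y end. Origin: centre of the cylinder, lying about 56 mm above the bench in the rack. 40 to 85 g. Fully home it meets the sleeve before the shaft reaches the hole's bottom.
- reagent: Amber glass bottle, 48 mm diameter, 95 mm high, bystander. Origin: centre of its underside.
- dropper: White plastic bottle, 34 mm diameter, 75 mm high, bystander. Origin: centre of its underside.
- slidebox: Blue slide box, 85 x 100 x 32 mm, bystander. Origin: centre of its underside.
Mind the look-alikes: they are no part of the job. Several things have the shape of the sleeve; the one meant has the colours described above.

How it is judged (in metres and radians):
On the way, in this order (a step that is already met when the one before it is completed fails the run):
1. the knob is on the shaft, against the shoulder (y of knob in the frame of shoulder between -0.016 and -0.012 m and x of knob in the frame of shoulder between -0.009 and 0.009 m and z of knob in the frame of shoulder between -0.01 and 0.009 m and angle between the y axis of knob and the y axis of stand, either way round below 0.12 rad), for 0.2 s.
2. the sleeve is on the shaft, against the knob (all of step 1 and y of sleeve in the frame of shoulder between -0.046 and -0.041 m and x of sleeve in the frame of shoulder between -0.009 and 0.009 m and z of sleeve in the frame of shoulder between -0.01 and 0.009 m and angle between the y axis of sleeve and the y axis of stand, either way round below 0.12 rad), for 0.2 s.
3. the cap, fully home, is pressed against the sleeve with more than 5 N (all of step 2 and y of cap in the frame of shoulder between -0.0785 and -0.073 m and x of cap in the frame of shoulder between -0.009 and 0.009 m and z of cap in the frame of shoulder between -0.01 and 0.009 m and angle between the y axis of cap and the y axis of stand, either way round below 0.12 rad and y of shaft_tip in the frame of cap below 0.001 m and contact force between cap and sleeve above 5 N), for 0.2 s.
At the end, for the whole second after the job is handed in: Knob, sleeve, cap rest on the shaft in this order, open end of the cap inwards: centres 14, 43 and 75 mm from the shoulder (at most 2, 3 and 3.5 mm further out, 2 mm further in), within 9 mm of the marked axis sideways and above, 10 below; 0.12 rad off it at most; released (all of step 2 and y of cap in the frame of shoulder between -0.0785 and -0.073 m and x of cap in the frame of shoulder between -0.009 and 0.009 m and z of cap in the frame of shoulder between -0.01 and 0.009 m and angle between the y axis of cap and the y axis of stand, either way round below 0.12 rad and y of shaft_tip in the frame of cap below 0.001 m and linear speed of each of knob, sleeve, cap below 0.01 m/s); the robot touches nothing.
It fails at once if the stand is loaded with more than 40 N (contact force between stand and anything else above 40 N).
It fails at once if the reagent is moved more than 20 mm or tipped (distance of reagent from where it was at the start of the episode above 0.02 m or angle between reagent's own z axis and vertical above 0.3 rad).
It fails at once if the dropper is moved more than 20 mm or tipped (distance of dropper from where it was at the start of the episode above 0.02 m or angle between dropper's own z axis and vertical above 0.3 rad).
It fails at once if the slidebox is moved more than 20 mm or tipped (distance of slidebox from where it was at the start of the episode above 0.02 m or angle between slidebox's own z axis and vertical above 0.3 rad).
It also fails if it takes over 72 s, if anything falls off the work surface, if the arm or the gripper's body presses on something with over 40 N, if the wrist force passes 120 N, or if a joint passes its speed limit or range.

## Robot

A 6-joint arm with a two-finger parallel gripper is mounted at the origin on the work surface. World frame = base frame: x ahead of the robot, y to its left, z up, the work surface at z = 0. Lengths are in mm, angles in rad, forces in N, time in s.
With the tool pointing down it reaches from about 350 to 925 mm from the base axis. Payload 6.4 kg.
Tool frame: the origin (TCP) lies at the very end of the fingers, on their centre line; the grasp point (between the pads) lies 19 mm behind it (robot.grip_depth is the distance from the TCP to the grasp point, in mm); y points along the fingers, x is the direction in which the jaws open and shut, and the axes are right-handed (so a half turn about y gives the same grasp; the last joint's range is limited). The gripper opens to 85 mm and grips with 20 to 120 N. Pads are 22 mm wide; open, the fingers measure 114 mm over their backs; the gripper's body (76 mm by 85 mm) begins 54 mm behind the grasp point. The pads swing forward as they close: fully open they stand 13 mm farther back than shut.
Start: joints at [1.169, 0.245, 1.558, -0, 1.339, -0.174], TCP at [146.789, 633.22, 231.29] pointing down, gripper open.
Joint ranges: [-3.13, 3.13], [-1.02, 2.26], [0.13, 2.54], [-0.95, 4.09], [0.21, 2.88], [-2.74, 2.74]. Speed limits (rad/s): [2.57, 2.57, 3.14, 3.14, 3.14, 3.14].

## Interface

Orientations are given as [roll, pitch, yaw] about the fixed x, y, z axes, in that order (R = Rz(yaw) Ry(pitch) Rx(roll)).
In Python, from bench import robot gives the robot as it stands.
- The arm moves only by the tool move_arm, never from a script. Its argument "targets" is a list of rows, each a list of 7 numbers: the shift along the tool's x, y, z in m, then the turn, a rotation vector about the tool's x, y, z in rad, then the closure, from -1 (fully open) to 1 (shut). A call has 1 to 10 rows; each row is the pose to reach, as a shift and turn from the pose commanded when the call began, along the tool's axes at that moment; what a row does not reach only later rows make up. A row lasts 1/10 s, in which the tool goes at most 50 mm and 8.59 degrees, less where a joint would pass 70% of its speed; a pose out of reach is approached as far as the arm can. A call with a gripper value outside its range is refused whole. The fingers move at their own pace and stop on an object; the grip force is fixed at half the most. Time passes only in rows, so rows that repeat a pose let the fingers close. It gives the time, the measured TCP pose, the force and the opening at its end, in the units of the state.
- robot.read_state(): the state, without advancing time (a new reading comes with each control period).
- robot.get_image(name): name is "scene" or "side" or "wrist"; returns a dict with "image" (400x640x3 uint8, blue, green, red), "vertical_fov" (degrees; the focal length in pixels is half the picture's height over the tangent of half this angle, whatever the lens; pixels are square), "cx", "cy" (the principal point, pixels), "R" (3x3) and "t" (3): a world point X has camera coordinates R X + t; the wrist camera has in their place "tool_from_camera" (4x4, takes a point from camera to tool coordinates, whose origin is the TCP and whose axes are the tool frame's). Camera axes: x right, y down, z forward; pixel columns grow to the right and rows downward; lengths in mm; the calibration is good to about 2 mm. The wrist camera is an equidistant fisheye: a pixel r from the principal point sees the ray r / f radians off the axis. A picture is of the moment at which its call begins: read the wrist's pose just before it. There is no depth.
- robot.job_done(): hands the job in, once; it reports no verdict.
The state is a dict: "time_s": time; "qpos": joint angles; "qd": joint speeds; "effort": joint torques, N m; "tcp_pos": TCP position; "orientation": TCP orientation; "wrist_force": force on the tool from outside, world axes, zero at the start; "moment": the same for the moment, N m; "opening": opening from 0.0 (shut) to 1.0 (fully open).
Only numpy, scipy, OpenCV 4.12 (cv2) and the standard library are available. Lean on these libraries where they do the work, as an engineer would, in place of code of your own. Each camera call takes 0.05 s, during which the arm holds its last target. There are 200 camera calls.

## Working session

There is one attempt and no reset: what is moved stays moved. The work goes in short steps, Python scripts to look and compute and a tool call to move; the robot and the scene stay as the last step left them, time stands still between calls to the robot, and variables do not carry over. Pictures are saved under pics/ and viewed, about 8 in all and at most 12, crops included, and the job is handed in when it is done.

Besides the shell and the picture viewer there is one more tool, called after ">>>" by a JSON object that holds its "api" and its "payload", one argument or row to a line. move_arm: Moves the arm, as the interface text tells. Its arguments: {"type":"object","properties":{"targets":{"type":"array"}},"required":["targets"]}

```bash
ls; mkdir -p pics
python3 - <<'E'
from bench import robot
import cv2,json
s=robot.read_state();print(s)
import pickle
d={}
for n in("scene","side","wrist"):
    d[n]=robot.get_image(n);cv2.imwrite(f"pics/a_{n}.png",d[n]["image"])
    print(n,{k:v for k,v in d[n].items() if k!="image"})
pickle.dump((s,d),open("a.pkl","wb"))
E
```

```text
pics
{'time_s': 0.0, 'qpos': array([ 1.16894491e+00,  2.45785729e-01,  1.55903626e+00, -2.41769880e-05,
        1.33868567e+00, -1.74165886e-01]), 'qd': array([-0.00016138, -0.00050025, -0.00049153,  0.00086051, -0.00210523,
       -0.00085072]), 'effort': array([ 3.01761529e-04, -4.29510176e+01, -3.26126969e+01, -6.13252314e-05,
        5.35802072e-03,  8.31801998e-06]), 'tcp_pos': array([146.53833055, 632.68821153, 230.18648767]), 'orientation': array([-1.57048764,  0.00189011,  1.34311667]), 'wrist_force': array([ 0.44521591, -0.39200344, -0.03427845]), 'moment': array([-0.02347735,  0.06553653,  0.05385461]), 'opening': 1.0021866687124164}
scene {'vertical_fov': 50.91696211891211, 'cx': 315.8460640546516, 'cy': 206.6195508494341, 'R': array([[ 4.56212248e-01,  8.89870676e-01, -7.51006209e-04],
       [ 4.72232477e-01, -2.42815755e-01, -8.47370637e-01],
       [-7.54232638e-01,  3.86226214e-01, -5.31001355e-01]]), 't': array([-226.49889055, -204.21387685, 1613.47482549])}
side {'vertical_fov': 57.83271428344823, 'cx': 319.77327196693744, 'cy': 201.0469286741384, 'R': array([[ 0.89192457, -0.45180746,  0.01845504],
       [-0.22153664, -0.47219202, -0.8532035 ],
       [ 0.39419803,  0.7569047 , -0.52125157]]), 't': array([-549.29455544,  195.97790823,  623.66596052])}
wrist {'vertical_fov': 65.70646984690485, 'cx': 323.10878931463174, 'cy': 193.39521295289612, 'tool_from_camera': array([[ 9.99999357e-01, -2.49425178e-04,  1.10599578e-03,
         1.09330151e-01],
       [-1.12959208e-03, -3.02875401e-01,  9.53029493e-01,
        -1.42889394e+02],
       [ 9.72693654e-05, -9.53030130e-01, -3.02875488e-01,
         7.64043770e+01],
       [ 0.00000000e+00,  0.00000000e+00,  0.00000000e+00,
         1.00000000e+00]])}
```

View pics/a_scene.png

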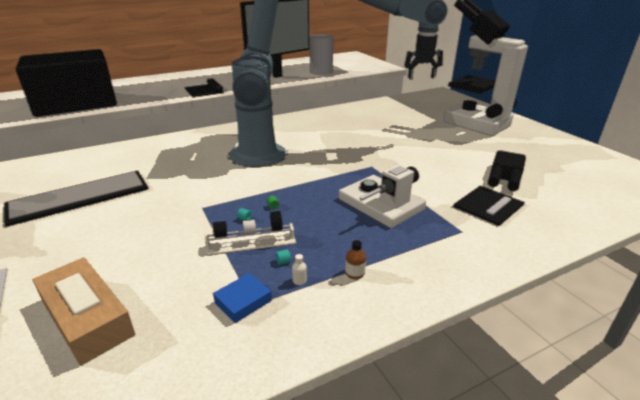

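View pics/a_side.png

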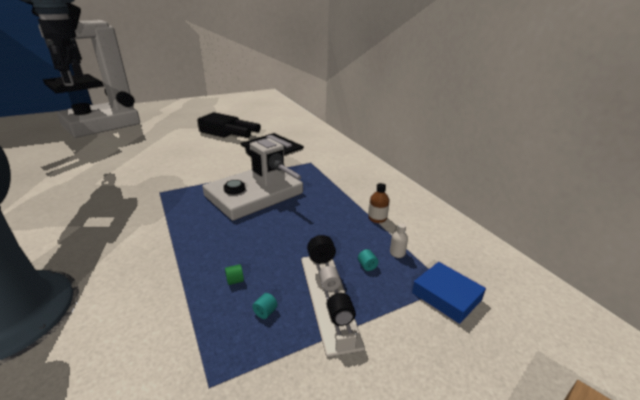

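View pics/a_wrist.png

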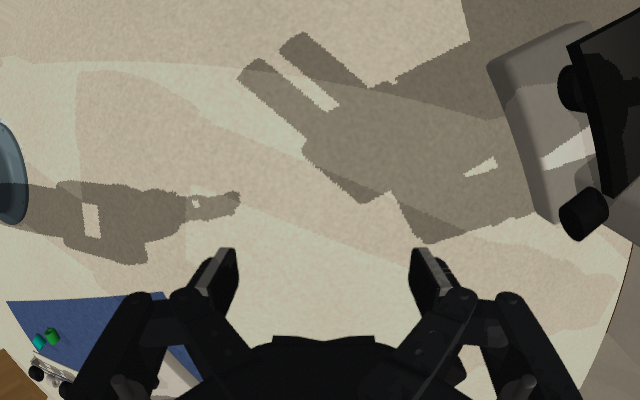

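The scene view shows the rack at (208–295, 215–250), with the cap at (220,229), sleeve at (249,227) and knob at (277,221). The stand is around (385,195). The side view shows the knob at (320,248), sleeve at (330,275), cap at (342,308) with its disc towards the rack's near end, and the stand at (255,185). The wrist view doesn't cover the work area yet. I'll get coarse positions first.

```bash
cat > h.py <<'E'
import numpy as np,cv2,pickle
from scipy.spatial.transform import Rotation as Ro
from bench import robot
def ray(im,uv,st=None):
    f=200/np.tan(np.radians(im["vertical_fov"])/2)
    d=np.array([uv[0]-im["cx"],uv[1]-im["cy"]])
    if "R" in im:
        R,t=np.array(im["R"]),np.array(im["t"]); v=R.T@np.r_[d/f,1]; return -R.T@t,v/np.linalg.norm(v)
    r=np.hypot(*d);a=r/f;c=np.r_[d/r*np.sin(a),np.cos(a)]
    T=im["tool_from_camera"];Rt=Ro.from_euler("xyz",st["orientation"]).as_matrix()
    return Rt@T[:3,3]+st["tcp_pos"],Rt@T[:3,:3]@c
def onz(im,uv,z,st=None):
    o,v=ray(im,uv,st); return o+v*(z-o[2])/v[2]
def onplane(im,uv,p,n,st=None):
    o,v=ray(im,uv,st);return o+v*(np.dot(np.array(p)-o,n)/np.dot(v,n))
def meet(rays):
    A=sum(np.eye(3)-np.outer(v,v) for o,v in rays);b=sum((np.eye(3)-np.outer(v,v))@o for o,v in rays)
    return np.linalg.solve(A,b)
def snap(names,tag):
    out={}
    for n in names:
        st=robot.read_state();out[n]=(robot.get_image(n),st);cv2.imwrite(f"pics/{tag}_{n}.png",out[n][0]["image"])
    pickle.dump(out,open(tag+".pkl","wb"));return out
def shift(world,st=None):
    st=st or robot.read_state();return Ro.from_euler("xyz",st["orientation"]).as_matrix().T@np.array(world)
E
python3 - <<'E'
from h import *
s,d=pickle.load(open("a.pkl","rb"))
np.set_printoptions(precision=1,suppress=True)
for n,a,b in(("knob",(277,221),(320,248)),("sleeve",(249,227),(330,275)),("cap",(220,229),(342,308)),("reagent",(356,262),(379,208)),("dropper",(300,272),(399,243)),("box",(243,297),(449,290))):
    print(n,meet([ray(d["scene"],a),ray(d["side"],b)]))
for n,a in(("standbase",[(340,195),(376,177),(425,204),(384,217)]),):
    for u in a: print(n,onz(d["scene"],u,35))
for u in [(205,186),(270,165),(301,183),(236,212)]: print("side",onz(d["side"],u,35))
a=cv2.resize(d["scene"]["image"][150:300,195:435],None,fx=3,fy=3,interpolation=cv2.INTER_CUBIC)
cv2.imwrite("pics/c_scene.png",a)
E
```

```text
knob [ 544.6 -140.2   58.4]
sleeve [ 528.9 -212.4   53.6]
cap [ 509.3 -286.1   55.9]
reagent [761.3 -28.9  31.1]
dropper [ 724.3 -159.4   25.3]
box [ 730.9 -303.6   14.6]
standbase [469.9  96.2  35. ]
standbase [423.  259.1  35. ]
standbase [629.2 292.1  35. ]
standbase [631.3 145.1  35. ]
side [402.2 246.8  35. ]
side [600.3 294.8  35. ]
side [637.3 155.7  35. ]
side [441.1  90.6  35. ]
```

View pics/c_scene.png

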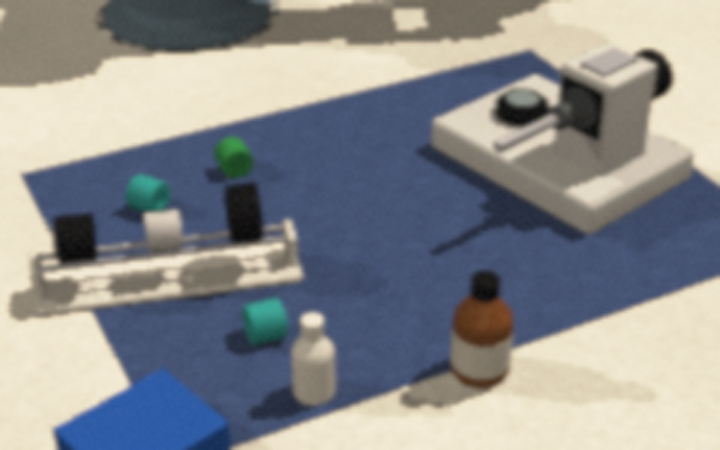

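The crop confirms the layout. Stand yaw is about +0.245 and rack yaw about −0.236, with the rack order cap, sleeve, knob towards +y. The two teal cylinders and the green one are decoys. I'll move the wrist camera above the shaft to measure it from two sides.

>>> {"api": "move_arm", "payload": {
  "targets": [
    [-0.494,0,-0.539,0,1.1,0,-1],
    [-0.494,0,-0.539,0,1.1,0,-1],
    [-0.494,0,-0.539,0,1.1,0,-1],
    [-0.494,0,-0.539,0,1.1,0,-1],
    [-0.494,0,-0.539,0,1.1,0,-1],
    [-0.494,0,-0.539,0,1.1,0,-1],
    [-0.494,0,-0.539,0,1.1,0,-1],
    [-0.494,0,-0.539,0,1.1,0,-1],
    [-0.494,0,-0.539,0,1.1,0,-1],
    [-0.494,0,-0.539,0,1.1,0,-1]
  ]
}}

```text
time_s: 1.15
tcp_pos: [430.2, 219.0, 231.3]
orientation: [-1.571, -0.0, 0.243]
wrist_force: [0.8, 0.7, -0.4]
opening: 0.998
```

>>> {"api": "move_arm", "payload": {
  "targets": [
    [0.081,0.06,-0.215,0,0,0,-1],
    [0.081,0.06,-0.215,0,0,0,-1],
    [0.081,0.06,-0.215,0,0,0,-1],
    [0.081,0.06,-0.215,0,0,0,-1],
    [0.081,0.06,-0.215,0,0,0,-1],
    [0.081,0.06,-0.215,0,0,0,-1],
    [0.081,0.06,-0.215,0,0,0,-1],
    [0.081,0.06,-0.215,0,0,0,-1]
  ]
}}

```text
time_s: 1.95
tcp_pos: [559.5, 32.4, 171.4]
orientation: [-1.571, 0.0, 0.244]
wrist_force: [0.0, 1.6, -0.0]
opening: 1.0
```

Run:
```python
from h import *
o=snap(["wrist"],"b");print(o["wrist"][1]["tcp_pos"],o["wrist"][1]["orientation"])
```

```text
[559.51588521  32.41867228 171.35142137] [-1.57052249e+00  1.19985653e-04  2.43838253e-01]
```

>>> {"api": "move_arm", "payload": {
  "targets": [
    [0.12,0,0,0,0,0,-1],
    [0.12,0,0,0,0,0,-1],
    [0.12,0,0,0,0,0,-1],
    [0.12,0,0,0,0,0,-1],
    [0.12,0,0,0,0,0,-1],
    [0.12,0,0,0,0,0,-1]
  ]
}}

```text
time_s: 2.6
tcp_pos: [675.2, 61.0, 171.4]
orientation: [-1.571, 0.001, 0.244]
wrist_force: [0.7, 0.3, -0.4]
opening: 1.001
```

Run:
```python
from h import *
o=snap(["wrist"],"c");print(o["wrist"][1]["tcp_pos"],o["wrist"][1]["orientation"])
a=pickle.load(open("b.pkl","rb"))["wrist"][0]["image"];b=o["wrist"][0]["image"]
cv2.imwrite("pics/bc.png",np.hstack([cv2.resize(x[:300,120:520],None,fx=1,fy=1) for x in(a,b)]))
```

```text
[675.22289086  60.99991846 171.38766586] [-1.57069794e+00  6.17430370e-04  2.43671876e-01]
```

View pics/bc.png

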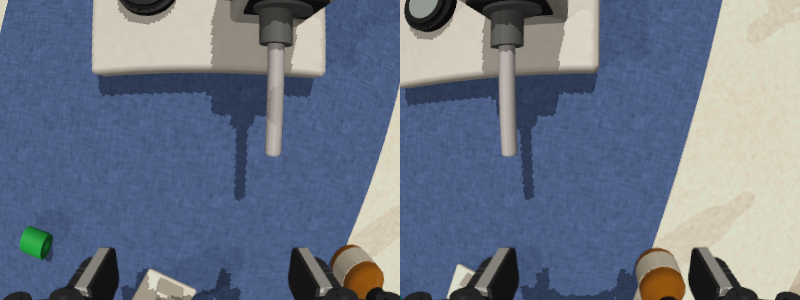

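The left half (view b) shows the bare shaft at columns 385–402, tip at row 155. The right half (view c) shows it at columns 218–238, tip at row 155, with the boss end near row 45. Next I'll extract the shaft edges and triangulate.

```bash
cat > axis.py <<'E'
from h import *
np.set_printoptions(precision=2,suppress=True)
P=[];info=[]
for t,c0 in(("b",393),("c",228)):
    im,st=pickle.load(open(t+".pkl","rb"))["wrist"];g=im["image"].astype(float)
    s=g[:,:,2]-g[:,:,0]*0.75   # red minus blue: mat strongly negative
    rows=[];
    for r in range(84,148):
        x=np.arange(c0-28,c0+28);m=(s[r,x]);lo,hi=np.median(m[:8]),np.max(cv2.GaussianBlur(m[None],(5,1),0))
        w=(m>(np.median(np.r_[m[:6],m[-6:]])+hi)/2);k=w.nonzero()[0]
        k=k[abs(x[k]-c0)<16]
        rows.append((r,x[k[0]]-.5,x[k[-1]]+.5))
    rows=np.array(rows);L=np.polyfit(rows[:,0],rows[:,1],2);Rr=np.polyfit(rows[:,0],rows[:,2],2)
    print(t,rows[[0,20,40,63]])
    rr=[]
    for r in range(86,147,4):
        a=ray(im,(np.polyval(L,r),r),st);b=ray(im,(np.polyval(Rr,r),r),st);v=a[1]+b[1];v/=np.linalg.norm(v);rr.append(v)
    n=np.linalg.svd(np.array(rr))[2][2];P.append((ray(im,(300,100),st)[0],n))
    mid=(np.polyval(L,150)+np.polyval(Rr,150))/2
    info.append((im,st,mid))
d=np.cross(P[0][1],P[1][1]);d/=np.linalg.norm(d);d*=np.sign(-d[1])
A=np.array([P[0][1],P[1][1],d]);q=np.array([600,105,100.])
p=np.linalg.solve(A,[P[0][1]@P[0][0],P[1][1]@P[1][0],d@q])
print("axis point",p,"dir(-y)",d,"yaw",np.arctan2(d[0],-d[1]))
# tip: end row from profile along mid column
for (im,st,mid) in info:
    g=im["image"].astype(float);s=g[:,:,2]-.75*g[:,:,0]
    col=s[140:170,int(round(mid))-2:int(round(mid))+3].mean(1);e=140+np.argmax(col<(col[:5].mean()+col[-6:].mean())/2)-.5
    o,v=ray(im,(mid,e),st);t=meet([(o,v),(p,d)]);print("tip row",e,"along",(t-p)@d,"->",p+d*((t-p)@d))
E
python3 axis.py
```

```text
b [[ 84.  386.5 403.5]
 [104.  386.5 402.5]
 [124.  385.5 401.5]
 [147.  384.5 400.5]]
c [[ 84.  218.5 234.5]
 [104.  218.5 234.5]
 [124.  219.5 235.5]
 [147.  220.5 236.5]]
axis point [594.74 103.73  96.77] dir(-y) [ 0.24 -0.97 -0.  ] yaw 0.23900497427612738
tip row 155.5 along 23.651409150557992 -> [600.34  80.75  96.68]
tip row 155.5 along 23.46347879803532 -> [600.3   80.94  96.68]
```

>>> {"api": "move_arm", "payload": {
  "targets": [
    [-0.254,-0.06,-0.318,0,0.48,0,-1],
    [-0.254,-0.06,-0.318,0,0.48,0,-1],
    [-0.254,-0.06,-0.318,0,0.48,0,-1],
    [-0.254,-0.06,-0.318,0,0.48,0,-1],
    [-0.254,-0.06,-0.318,0,0.48,0,-1],
    [-0.254,-0.06,-0.318,0,0.48,0,-1],
    [-0.254,-0.06,-0.318,0,0.48,0,-1],
    [-0.254,-0.06,-0.318,0,0.48,0,-1],
    [-0.254,-0.06,-0.318,0,0.48,0,-1],
    [-0.254,-0.06,-0.318,0,0.48,0,-1]
  ]
}}

```text
time_s: 3.65
tcp_pos: [505.2, -310.4, 231.9]
orientation: [-1.571, -0.001, -0.24]
wrist_force: [0.3, -0.3, -0.4]
opening: 1.001
```

Run:
```python
from h import *
o=snap(["wrist"],"d");print(o["wrist"][1]["tcp_pos"],o["wrist"][1]["orientation"])
```

```text
[ 505.24582953 -310.43538839  231.89600924] [-1.57106311e+00 -8.92231709e-04 -2.40422189e-01]
```

View pics/d_wrist.png

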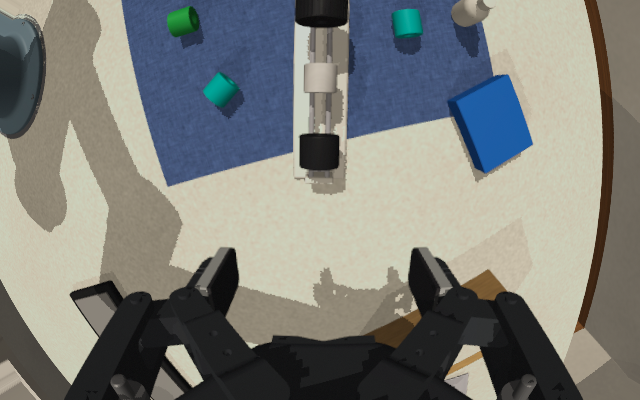

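The rack parts are clear in this view: knob at cols 295–349 with its near edge at row 24, sleeve at cols 304–337, rows 64–93, and cap at cols 299–340, rows 134–170.

Run:
```python
from h import *
np.set_printoptions(precision=1,suppress=True)
im,st=pickle.load(open("d.pkl","rb"))["wrist"];g=im["image"].astype(float)
v=g.max(2)
for n,r0,r1 in(("knob",2,16),("cap",142,162)):
    e=[]
    for r in range(r0,r1):
        k=np.nonzero(v[r,280:365]<70)[0]; k=k+280
        e.append((k.min()-.5,k.max()+.5))
    print(n,np.median(e,0))
for n,c in(("knob",321),("cap",319),("sleeve",320)):
    print(n,[int(x) for x in v[(0 if n=="knob" else 124 if n=="cap" else 58):(34 if n=="knob" else 180 if n=="cap" else 100),c]])
print([int(x) for x in v[80,295:350]])
for n,u,z in(("knob",(322,10),61),("knobnear",(322,24),80),("sleeve mid",(320.5,80),60),("sl top edge",(320.5,64.5),67),("sl bot",(320.5,93),67),("cap",(319.5,150),56),("cap top",(319.5,134),75),("cap bot",(319.5,170),75)):
    print(n,onz(im,u,z,st))
```

```text
knob [294.5 347.5]
cap [299.5 338.5]
knob [52, 51, 52, 52, 52, 51, 52, 49, 49, 49, 48, 49, 50, 48, 36, 29, 16, 14, 11, 13, 15, 21, 20, 19, 15, 13, 12, 62, 130, 151, 150, 150, 151, 150]
cap [158, 158, 202, 209, 187, 158, 158, 160, 178, 108, 38, 37, 29, 46, 40, 35, 33, 34, 34, 34, 34, 33, 33, 33, 34, 32, 32, 32, 31, 33, 32, 32, 31, 32, 31, 32, 30, 31, 31, 31, 30, 31, 30, 30, 29, 30, 62, 89, 94, 96, 96, 96, 100, 111, 137, 146]
sleeve [150, 150, 150, 150, 162, 192, 197, 196, 195, 196, 197, 198, 198, 197, 196, 195, 194, 194, 194, 194, 193, 192, 192, 192, 192, 192, 192, 193, 192, 190, 189, 191, 190, 181, 122, 146, 150, 150, 150, 150, 150, 150]
[208, 209, 209, 209, 209, 209, 209, 209, 190, 135, 164, 169, 175, 181, 185, 187, 189, 192, 192, 193, 194, 195, 194, 193, 193, 192, 191, 189, 187, 185, 180, 177, 174, 170, 165, 159, 153, 145, 134, 122, 108, 128, 173, 204, 204, 204, 204, 204, 204, 204, 202, 188, 164, 118, 110]
knob [ 545.8 -145.7   61. ]
knobnear [ 541.1 -165.    80. ]
sleeve mid [ 526.9 -216.5   60. ]
sl top edge [ 530.5 -201.9   67. ]
sl bot [ 523.7 -229.5   67. ]
cap [ 508.5 -286.5   56. ]
cap top [ 513.3 -268.1   75. ]
cap bot [ 504.7 -303.    75. ]
```

>>> {"api": "move_arm", "payload": {
  "targets": [
    [0,0.1,0.169,0.2,0.014,0,-1],
    [0,0.1,0.169,0.2,0.014,0,-1],
    [0,0.1,0.169,0.2,0.014,0,-1],
    [0,0.1,0.169,0.2,0.014,0,-1],
    [0,0.1,0.169,0.2,0.014,0,-1],
    [0,0.125,0.169,0.2,0.014,0,-1],
    [0,0.15,0.169,0.2,0.014,0,-1],
    [0,0.175,0.169,0.2,0.014,0,-1],
    [0,0.191,0.169,0.2,0.014,0,-1],
    [0,0.191,0.169,0.2,0.014,0,-1]
  ]
}}

```text
time_s: 4.7
tcp_pos: [544.5, -143.2, 38.1]
orientation: [-1.369, 0.006, -0.25]
wrist_force: [-0.2, -0.3, -0.3]
opening: 0.997
```

Run:
```python
from h import *
o=snap(["wrist"],"e");print(o["wrist"][1]["tcp_pos"],o["wrist"][1]["orientation"],o["wrist"][1]["wrist_force"])
```

```text
[ 544.53470886 -143.22136989   38.12065043] [-1.36938732  0.00602832 -0.24970827] [-0.15338665 -0.34687394 -0.25349973]
```

View pics/e_wrist.png

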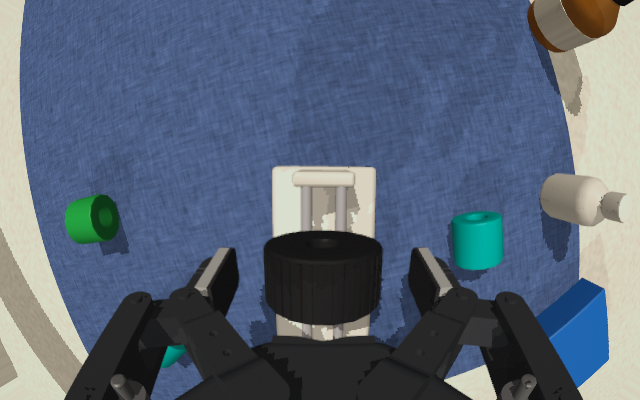

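The view shows the knob centred between the pads (cols 265–382, pads at 237 and 412) and aligned with the rails. I'll shift 3 mm outward and grip.

>>> {"api": "move_arm", "payload": {
  "targets": [
    [0,0,-0.003,0,0,0,-1],
    [0,0,-0.003,0,0,0,1],
    [0,0,-0.003,0,0,0,1],
    [0,0,-0.003,0,0,0,1],
    [0,0,-0.003,0,0,0,1],
    [0,0,-0.003,0,0,0,1],
    [0,0,-0.003,0,0,0,1],
    [0,0,-0.003,0,0,0,1]
  ]
}}

```text
time_s: 5.55
tcp_pos: [544.4, -147.8, 41.0]
orientation: [-1.371, 0.004, -0.249]
wrist_force: [-8.6, -0.1, 10.4]
opening: 0.581
```

Run:
```python
from h import *
st=robot.read_state();print(st["tcp_pos"],st["orientation"],st["wrist_force"],st["opening"],robot.grip_depth)
# pre-insert: knob centre 40 mm beyond tip along shaft, at axis
```

```text
[ 544.39841516 -147.75988207   40.98072764] [-1.3705609   0.00443946 -0.24945555] [-8.60863985 -0.09485124 10.35130363] 0.5806530756661192 18.700000000000003
```

>>> {"api": "move_arm", "payload": {
  "targets": [
    [0,-0.01,0.002,0,0,0,1],
    [0,-0.02,0.004,0,0,0,1],
    [0,-0.04,0.008,0,0,0,1],
    [0,-0.06,0.012,0,0,0,1],
    [0,-0.078,0.016,0,0,0,1],
    [0,-0.078,0.016,0,0,0,1],
    [0,-0.078,0.016,0,0,0,1]
  ]
}}

```text
time_s: 6.25
tcp_pos: [545.7, -147.8, 119.7]
orientation: [-1.371, 0.0, -0.251]
wrist_force: [0.4, 1.1, -1.3]
opening: 0.583
```

Run:
```python
from h import *
np.set_printoptions(precision=3,suppress=True)
o=snap(["wrist"],"f");st=o["wrist"][1];print(st["tcp_pos"],st["orientation"],st["wrist_force"],st["opening"])
```

```text
[ 545.696 -147.759  119.674] [-1.371  0.    -0.251] [ 0.384  1.135 -1.348] 0.5828497320486047
```

View pics/f_wrist.png

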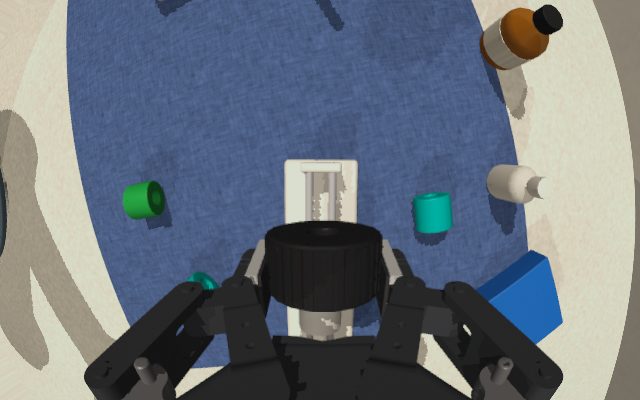

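The knob is held between the pads (cols 265–382) with its hole visible at about (322,230). I'll measure the hole in the tool frame with the same camera.

```bash
python3 - <<'E'
from h import *
np.set_printoptions(precision=2,suppress=True)
im,st=pickle.load(open("f.pkl","rb"))["wrist"];g=im["image"].max(2)
print("col322",g[216:262,322]);print("col322 e",pickle.load(open("e.pkl","rb"))["wrist"][0]["image"].max(2)[226:270,322])
for r in(226,229,232): print(r,g[r,296:350])
E
cat >> h.py <<'E'
def tool_ray(im,uv):
    st={"orientation":[0,0,0],"tcp_pos":np.zeros(3)};return ray(im,uv,st)
E
```

```text
col322 [222 222 222 211 175  20  21  20  20  21  22  23  40  43  40  33  32  31
  32  27  21  22  22  21  22  21  22  22  22  25  28  37  39  36  33  27
  32  33  33  33  33  33  34  34  32  33]
col322 e [221 205 204 187 142  21  21  19  20  21  21  22  25  43  44  40  36  32
  32  32  33  28  22  22  21  22  20  21  23  22  20  23  22  23  28  34
  41  36  35  27  31  33  32  33]
226 [22 22 21 21 21 22 20 21 21 21 23 20 22 21 22 21 21 21 21 21 21 21 23 21
 21 21 22 22 22 21 21 22 22 22 21 23 21 23 20 22 21 21 20 20 21 22 21 21
 20 20 23 21 21 21]
229 [22 21 23 22 21 20 20 21 22 22 22 20 23 21 21 22 24 24 27 27 29 30 31 33
 33 37 43 48 53 56 55 50 43 37 35 32 30 29 29 27 26 25 22 23 21 20 21 21
 22 21 22 21 20 22]
232 [22 21 21 21 22 22 21 21 22 19 19 13 16 16 19 22 22 24 25 26 27 29 29 30
 31 32 32 34 34 34 34 33 33 32 31 29 30 30 30 27 25 25 22 21 20 21 21 22
 21 20 22 21 22 23]
```

```bash
cat > face.py <<'E'
from h import *
from scipy.optimize import least_squares
def face(im,obs,tilt=None,x0=0.):
    """obs: list of (row,col,height above face centre); returns y,z of face centre in tool, tilt"""
    T=im["tool_from_camera"];f=200/np.tan(np.radians(im["vertical_fov"])/2)
    def proj(p):
        c=T[:3,:3].T@(p-T[:3,3]);th=np.arctan2(np.hypot(c[0],c[1]),c[2]);k=f*th/np.hypot(c[0],c[1]);return np.array([im["cx"]+k*c[0],im["cy"]+k*c[1]])
    def res(q):
        t=q[2] if tilt is None else tilt
        u=np.array([0,-np.cos(t),np.sin(t)])
        return [proj(np.array([x0,q[0],q[1]])+h*u)[1]-r for r,c,h in obs]
    s=least_squares(res,[-20,18,.2] if tilt is None else [-20,18]);return s.x,np.array(res(s.x))
E
python3 - <<'E'
from face import *
np.set_printoptions(precision=2,suppress=True)
im,st=pickle.load(open("f.pkl","rb"))["wrist"]
H=[(227.6,322,-7),(235.2,322,7)];F=[(220.5,322,-26),(245,322,26)]
for o in (H,F,H+F): print(face(im,o,.2))
print(face(im,H+F))
print([tool_ray(im,(c,230)) for c in(323,)])
# lateral: ray at hole/centre col -> x at z~18
for c,r in((322.5,231),((265+382)/2,245)):
    o,v=tool_ray(im,(c,r));print("x",(o+v*(18-o[2])/v[2]))
E
```

```text
(array([-24.83,  23.79]), array([ 0., -0.]))
(array([-4.29, 14.66]), array([-0., -0.]))
(array([-4.47, 14.6 ]), array([ 0.3 , -0.84,  0.22,  0.34]))
(array([ 55.8 , -13.17,   0.09]), array([ 0.53, -0.47, -0.17,  0.11]))
[(array([   1.16, -142.86,   77.76]), array([-0.  ,  0.91, -0.41]))]
x [  0.85 -11.94  18.  ]
x [  1.3 -26.2  18. ]
```

Run:
```python
from h import *
np.set_printoptions(precision=3,suppress=True)
for t in "bcdef":
    im,_=pickle.load(open(t+".pkl","rb"))["wrist"];T=im["tool_from_camera"];print(T[:3,3],Ro.from_matrix(T[:3,:3]).as_rotvec(),im["cx"],im["cy"],im["vertical_fov"])
```

```text
[   1.089 -142.889   77.139] [-1.878  0.    -0.   ] 323.10878931463174 193.39521295289612 65.70646984690485
[   1.089 -142.89    77.139] [-1.878  0.    -0.   ] 323.10878931463174 193.39521295289612 65.70646984690485
[   1.165 -142.888   77.695] [-1.878 -0.     0.   ] 323.10878931463174 193.39521295289612 65.70646984690485
[   1.162 -142.863   77.762] [-1.878 -0.     0.   ] 323.10878931463174 193.39521295289612 65.70646984690485
[   1.163 -142.856   77.762] [-1.878 -0.     0.   ] 323.10878931463174 193.39521295289612 65.70646984690485
```

>>> {"api": "move_arm", "payload": {
  "targets": [
    [0.0146,0.0816,0.1858,0,-0.483,0.098,1],
    [0.0146,0.0816,0.1858,0,-0.483,0.098,1],
    [0.0146,0.0816,0.1858,0,-0.483,0.098,1],
    [0.0146,0.0816,0.1858,0,-0.483,0.098,1],
    [0.0146,0.0816,0.1858,0,-0.483,0.098,1],
    [0.0146,0.0816,0.1858,0,-0.483,0.098,1],
    [0.0146,0.0816,0.1858,0,-0.483,0.098,1],
    [0.0146,0.0816,0.1858,0,-0.483,0.098,1],
    [0.0146,0.0816,0.1858,0,-0.483,0.098,1]
  ]
}}

```text
time_s: 7.2
tcp_pos: [608.9, 39.5, 76.5]
orientation: [-1.37, 0.001, 0.24]
wrist_force: [0.4, -0.2, -0.9]
opening: 0.582
```

Run:
```python
from h import *
np.set_printoptions(precision=3,suppress=True)
o=snap(["wrist","scene","side"],"g");st=o["wrist"][1];print(st["tcp_pos"],st["orientation"],st["wrist_force"],st["moment"],st["opening"])
a=o["wrist"][0]["image"][60:270,220:430];b=o["side"][0]["image"][120:220,220:320];c=o["scene"][0]["image"][150:230,330:430]
cv2.imwrite("pics/g.png",np.hstack([cv2.resize(x,(w,400),interpolation=cv2.INTER_CUBIC) for x,w in((a,400),(b,400))]))
```

```text
[608.862  39.496  76.54 ] [-1.37   0.001  0.24 ] [ 0.433 -0.219 -0.872] [-0.119 -0.031 -0.007] 0.5819783228787836
```

View pics/g.png

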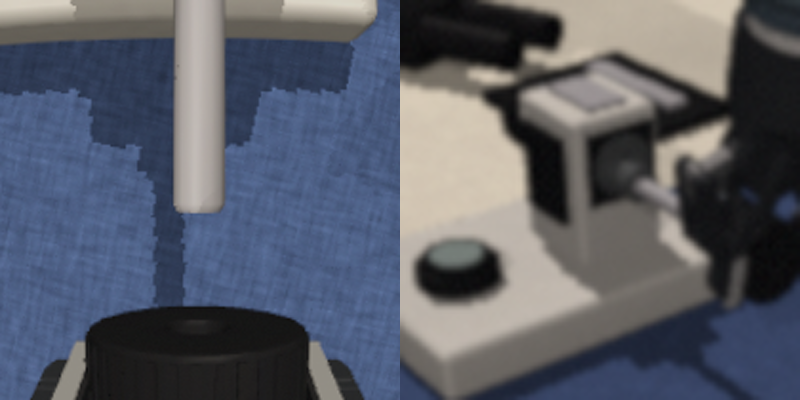

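The left panel (wrist) shows the shaft tip at col ≈199, directly in line with the knob hole at ≈199, about 25 mm ahead. I'll feel my way in along the shaft.

>>> {"api": "move_arm", "payload": {
  "targets": [
    [0,0.0014,0.007,0,0,0,1],
    [0,0.0028,0.014,0,0,0,1],
    [0,0.0042,0.0206,0,0,0,1],
    [0,0.0046,0.0225,0,0,0,1],
    [0,0.005,0.0245,0,0,0,1],
    [0,0.0054,0.0265,0,0,0,1],
    [0,0.0058,0.0284,0,0,0,1]
  ]
}}

```text
time_s: 8.05
tcp_pos: [601.9, 69.1, 76.2]
orientation: [-1.37, 0.001, 0.242]
wrist_force: [-0.3, 0.4, -0.7]
opening: 0.58
```

```bash
cat > s.py <<'E'
from h import *
np.set_printoptions(precision=2,suppress=True)
st=robot.read_state();i=np.array([-.2397,.9708,0]);x=np.array([.9708,.2397,0]);A=np.array([593.6,103.4,96.75])
R=Ro.from_euler("xyz",st["orientation"]).as_matrix()
q=st["tcp_pos"]-A
print("t",st["time_s"],"axial",q@i,"lat",q@x,"z",st["tcp_pos"][2],"ori",st["orientation"],"F ax/lat/z",st["wrist_force"]@i,st["wrist_force"]@x,st["wrist_force"][2],"M",st["moment"],"op",st["opening"])
E
python3 s.py
```

```text
t 8.05 axial -35.283460214061165 lat -0.18308526253891372 z 76.22426604961215 ori [-1.37  0.    0.24] F ax/lat/z 0.45631025788298957 -0.24037109914631924 -0.7053240052014701 M [-0.16  0.02 -0.02] op 0.5802286247524289
```

>>> {"api": "move_arm", "payload": {
  "targets": [
    [0,0.0004,0.002,0,0,0,1],
    [0,0.0008,0.0039,0,0,0,1],
    [0,0.0012,0.0059,0,0,0,1],
    [0,0.0016,0.0078,0,0,0,1],
    [0,0.002,0.0098,0,0,0,1]
  ]
}}

```text
time_s: 8.55
tcp_pos: [599.4, 78.8, 76.2]
orientation: [-1.37, 0.001, 0.242]
wrist_force: [-0.0, 0.1, -0.9]
opening: 0.576
```

```bash
python3 s.py
```

```text
t 8.55 axial -25.249592489990057 lat -0.21888402028068094 z 76.22374931051807 ori [-1.37  0.    0.24] F ax/lat/z 0.14112334374168917 -0.0009918089102169167 -0.9216243783011002 M [-0.17 -0.03  0.01] op 0.5756910594895371
```

>>> {"api": "move_arm", "payload": {
  "targets": [
    [0,0.0012,0.0059,0,0,0,1],
    [0,0.0028,0.0137,0,0,0,1],
    [0,0.0044,0.0216,0,0,0,1],
    [0,0.006,0.0294,0,0,0,1],
    [0,0.0076,0.0372,0,0,0,1],
    [0,0.0092,0.0451,0,0,0,1],
    [0,0.0104,0.051,0,0,0,1],
    [0,0.011,0.0539,0,0,0,1]
  ]
}}

```text
time_s: 9.35
tcp_pos: [586.0, 132.8, 76.2]
orientation: [-1.37, 0.001, 0.243]
wrist_force: [0.2, 1.1, 0.3]
opening: 0.58
```

```bash
python3 s.py
```

```text
t 9.35 axial 30.383272316177962 lat -0.2844192715722054 z 76.15466735367289 ori [-1.37  0.    0.24] F ax/lat/z 1.0350350616579829 0.45275833609239724 0.2841200483540234 M [-0.15  0.03 -0.03] op 0.5804786308235633
```

>>> {"api": "move_arm", "payload": {
  "targets": [
    [0,0.0004,0.002,0,0,0,1],
    [0,0.0008,0.0039,0,0,0,1],
    [0,0.001,0.0049,0,0,0,1],
    [0,0.0012,0.0059,0,0,0,1],
    [0,0.0014,0.0069,0,0,0,1]
  ]
}}

```text
time_s: 9.85
tcp_pos: [584.7, 138.9, 76.2]
orientation: [-1.37, 0.001, 0.242]
wrist_force: [-0.1, 0.6, -1.7]
opening: 0.583
```

```bash
python3 s.py
```

```text
t 9.85 axial 36.55985642784577 lat -0.1815938016924675 z 76.18242468680658 ori [-1.37  0.    0.24] F ax/lat/z 0.5841400367072477 0.07674135594705926 -1.7264537709933183 M [-0.13 -0.09  0.04] op 0.5833498200275591
```

>>> {"api": "move_arm", "payload": {
  "targets": [
    [0,0.0002,0.001,0,0,0,1],
    [0,0.0004,0.002,0,0,0,1],
    [0,0.0006,0.003,0,0,0,1],
    [0,0.0008,0.004,0,0,0,1]
  ]
}}

```text
time_s: 10.25
tcp_pos: [583.6, 142.9, 76.2]
orientation: [-1.37, 0.001, 0.242]
wrist_force: [1.0, -3.9, -0.5]
opening: 0.583
```

```bash
python3 s.py
```

```text
t 10.25 axial 40.76447838856238 lat -0.20893414802078952 z 76.20496104837031 ori [-1.37  0.    0.24] F ax/lat/z -4.064485150622708 0.0006593039009767899 -0.4570097268216933 M [-0.65 -0.13 -0.04] op 0.5831803721804686
```

>>> {"api": "move_arm", "payload": {
  "targets": [
    [0,0.0002,0.001,0,0,0,1],
    [0,0.0003,0.0015,0,0,0,1],
    [0,0.0004,0.002,0,0,0,1]
  ]
}}

```text
time_s: 10.55
tcp_pos: [583.7, 143.0, 76.2]
orientation: [-1.374, 0.001, 0.242]
wrist_force: [1.2, -9.3, -1.1]
opening: 0.581
```

```bash
python3 s.py
```

```text
t 10.55 axial 40.78821062721263 lat -0.17310577800872423 z 76.2227509499742 ori [-1.37  0.    0.24] F ax/lat/z -9.303495655462603 -1.062377395081578 -1.12586233381619 M [-1.57 -0.07  0.11] op 0.5806869815374056
```

Contact at the shoulder, front-face axial 56.9 against 56.5 expected, with about 9 N. I'll release and lift.

>>> {"api": "move_arm", "payload": {
  "targets": [
    [0,-0.0002,-0.001,0,0,0,1],
    [0,-0.0002,-0.001,0,0,0,0.3],
    [0,-0.0003,-0.0015,0,0,0,-1],
    [0,-0.0003,-0.0015,0,0,0,-1],
    [0,-0.0003,-0.0015,0,0,0,-1],
    [0,-0.0003,-0.0015,0,0,0,-1],
    [0,-0.03,0.004,0,0,0,-1],
    [0,-0.07,0.012,0,0,0,-1],
    [0,-0.11,0.02,0,0,0,-1],
    [0,-0.12,0.022,0,0,0,-1]
  ]
}}

```text
time_s: 11.55
tcp_pos: [586.6, 142.9, 204.1]
orientation: [-1.372, -0.008, 0.242]
wrist_force: [-0.1, 0.0, -0.1]
opening: 1.001
```

```bash
python3 s.py
python3 - <<'E'
from h import *
o=snap(["side"],"k")
E
```

```text
t 11.55 axial 40.02196780474681 lat 2.67953835516622 z 204.08108477508097 ori [-1.37 -0.01  0.24] F ax/lat/z 0.04167145764756662 -0.12224132549194214 -0.07973662336670073 M [-0.1  -0.07 -0.04] op 1.0005745778175523
```

```bash
cat >> h.py <<'E'
def row(pos,yaw,tilt=0.,st=None):
    st=st or robot.read_state();R=Ro.from_euler("xyz",st["orientation"]);R2=Ro.from_euler("z",yaw)*Ro.from_euler("x",-np.pi/2+tilt)
    return np.r_[R.as_matrix().T@(np.array(pos)-st["tcp_pos"])/1000,(R.inv()*R2).as_rotvec()].round(4).tolist()
E
python3 -c "
from h import *
print(row((525.1,-218.3,130),-.252)); print(row((525.1,-218.3,190),-.252))"
```

```text
[-0.1467, 0.0048, -0.3436, -0.1964, 0.4933, -0.042]
[-0.1462, -0.054, -0.3318, -0.1964, 0.4933, -0.042]
```

>>> {"api": "move_arm", "payload": {
  "targets": [
    [-0.146,-0.054,-0.332,-0.196,0.493,-0.042,-1],
    [-0.146,-0.054,-0.332,-0.196,0.493,-0.042,-1],
    [-0.146,-0.054,-0.332,-0.196,0.493,-0.042,-1],
    [-0.146,-0.054,-0.332,-0.196,0.493,-0.042,-1],
    [-0.147,0.005,-0.344,-0.196,0.493,-0.042,-1],
    [-0.147,0.005,-0.344,-0.196,0.493,-0.042,-1],
    [-0.147,0.005,-0.344,-0.196,0.493,-0.042,-1],
    [-0.147,0.005,-0.344,-0.196,0.493,-0.042,-1],
    [-0.147,0.005,-0.344,-0.196,0.493,-0.042,-1],
    [-0.147,0.005,-0.344,-0.196,0.493,-0.042,-1]
  ]
}}

```text
time_s: 12.6
tcp_pos: [520.7, -218.5, 123.4]
orientation: [-1.571, 0.011, -0.253]
wrist_force: [0.6, 0.3, 0.7]
opening: 1.001
```

```bash
python3 -c "
from h import *
o=snap(['wrist'],'m');print(robot.read_state()['tcp_pos'])
for z in (130,70,45,32):print(row((525.1,-218.3,z),-.252))
g=o['wrist'][0]['image'].max(2)
for r in (190,200,210,220,230,240,250,260,280): print(r,(g[r,280:370:3]).tolist())
print(g[150:330:3,310].tolist())"
```

```text
[ 521.28900631 -217.98610085  124.11907172]
[0.0037, -0.0059, 0.0006, 0.001, 0.0003, -0.0099]
[0.0043, 0.0541, 0.0007, 0.001, 0.0003, -0.0099]
[0.0046, 0.0791, 0.0007, 0.001, 0.0003, -0.0099]
[0.0047, 0.0921, 0.0007, 0.001, 0.0003, -0.0099]
190 [131, 123, 137, 139, 137, 218, 222, 222, 222, 143, 172, 190, 199, 204, 208, 209, 208, 207, 205, 202, 194, 185, 173, 147, 121, 218, 217, 217, 184, 122]
200 [132, 133, 139, 136, 129, 217, 222, 222, 222, 157, 179, 194, 202, 206, 209, 210, 209, 208, 205, 200, 192, 184, 168, 144, 100, 140, 140, 217, 163, 121]
210 [131, 137, 137, 133, 133, 217, 222, 222, 222, 159, 182, 193, 201, 204, 206, 206, 205, 203, 199, 193, 186, 176, 160, 133, 106, 139, 143, 213, 111, 124]
220 [134, 126, 129, 127, 132, 216, 222, 222, 222, 216, 179, 193, 201, 205, 207, 208, 205, 201, 197, 192, 183, 170, 153, 123, 140, 140, 177, 207, 109, 116]
230 [132, 133, 131, 132, 131, 210, 222, 222, 222, 222, 222, 217, 182, 162, 148, 161, 160, 153, 139, 97, 103, 108, 139, 139, 140, 139, 215, 200, 130, 138]
240 [147, 136, 128, 123, 127, 191, 221, 221, 221, 221, 221, 216, 166, 162, 144, 161, 220, 220, 216, 160, 168, 127, 166, 217, 216, 215, 219, 200, 114, 133]
250 [137, 136, 123, 131, 131, 169, 220, 221, 221, 221, 221, 216, 166, 162, 160, 161, 197, 216, 216, 161, 167, 139, 172, 220, 215, 215, 219, 180, 173, 201]
260 [123, 125, 133, 133, 133, 152, 219, 220, 220, 220, 220, 215, 131, 71, 22, 22, 20, 22, 46, 44, 107, 123, 184, 215, 216, 215, 213, 142, 216, 218]
280 [217, 217, 217, 217, 222, 217, 197, 161, 24, 27, 28, 23, 22, 22, 22, 23, 23, 23, 21, 23, 22, 22, 24, 25, 19, 137, 146, 209, 217, 217]
[222, 222, 222, 222, 222, 222, 222, 222, 222, 187, 151, 170, 175, 171, 174, 177, 179, 179, 181, 182, 182, 180, 180, 180, 206, 222, 222, 222, 221, 221, 221, 221, 221, 221, 220, 220, 220, 207, 28, 22, 23, 23, 23, 23, 31, 31, 31, 32, 19, 18, 20, 19, 20, 20, 19, 151, 159, 152, 153, 212]
```

>>> {"api": "move_arm", "payload": {
  "targets": [
    [0.0045,0.03,0,0,0,-0.01,-1],
    [0.0045,0.05,0,0,0,-0.01,-1],
    [0.0045,0.05,0,0,0,-0.01,-1],
    [0.0045,0.05,0,0,0,-0.01,-1]
  ]
}}

```text
time_s: 13.05
tcp_pos: [525.9, -219.0, 75.3]
orientation: [-1.573, -0.002, -0.25]
wrist_force: [0.4, 0.5, -0.0]
opening: 0.999
```

```bash
python3 -c "
from h import *
s=robot.read_state();print(s['tcp_pos'],s['orientation'],s['qd'])
for z in (45,32):print(row((525.3,-218.3,z),-.252))"
```

```text
[ 525.92974519 -218.98947905   75.33658832] [-1.57265824e+00 -1.53817659e-03 -2.50231144e-01] [-0.00743292 -0.01951484 -0.02218646 -0.00142385 -0.00228556 -0.00114231]
[-0.0008, 0.0303, 0.0006, 0.0019, 0.0018, 0.0015]
[-0.0008, 0.0433, 0.0006, 0.0019, 0.0018, 0.0015]
```

>>> {"api": "move_arm", "payload": {
  "targets": [
    [-0.0008,0.02,0.0005,0.002,0.002,0,-1],
    [-0.0008,0.035,0.0005,0.002,0.002,0,-1],
    [-0.0008,0.043,0.0005,0.002,0.002,0,-1],
    [-0.0008,0.043,0.0005,0.002,0.002,0,-1],
    [-0.0008,0.043,0.0005,0.002,0.002,0,1],
    [-0.0008,0.043,0.0005,0.002,0.002,0,1],
    [-0.0008,0.043,0.0005,0.002,0.002,0,1],
    [-0.0008,0.043,0.0005,0.002,0.002,0,1],
    [-0.0008,0.043,0.0005,0.002,0.002,0,1],
    [-0.0008,0.043,0.0005,0.002,0.002,0,1]
  ]
}}

```text
time_s: 14.05
tcp_pos: [524.5, -219.6, 32.7]
orientation: [-1.571, 0.0, -0.254]
wrist_force: [-4.6, 1.0, 7.5]
opening: 0.368
```

>>> {"api": "move_arm", "payload": {
  "targets": [
    [0,0,0,0,0,0,1],
    [0,0,0,0,0,0,1]
  ]
}}

```text
time_s: 14.25
tcp_pos: [524.5, -219.6, 32.7]
orientation: [-1.571, 0.0, -0.254]
wrist_force: [-4.9, 1.8, 6.1]
opening: 0.372
```

```bash
python3 -c "
from h import *
s=robot.read_state();print(s['tcp_pos'],s['orientation'],s['wrist_force'],s['opening'])"
```

```text
[ 524.47040847 -219.58142319   32.6916495 ] [-1.57101907e+00  2.35472231e-05 -2.53676646e-01] [-4.85171643  1.77661495  6.10588101] 0.3716046647889078
```

>>> {"api": "move_arm", "payload": {
  "targets": [
    [0,-0.01,0,0,0,0,1],
    [0,-0.03,0,0,0,0,1],
    [0,-0.06,0,0,0,0,1],
    [0,-0.08,0,0,0,0,1],
    [0,-0.08,0,0,0,0,1],
    [0,-0.08,0,0,0,0,1]
  ]
}}

```text
time_s: 14.85
tcp_pos: [524.8, -219.4, 112.0]
orientation: [-1.571, -0.002, -0.254]
wrist_force: [-0.7, 0.2, -1.8]
opening: 0.372
```

```bash
python3 -c "
from h import *
s=robot.read_state();print(s['tcp_pos'],s['orientation'],s['wrist_force'],s['opening'])
print(row((608.5,42.4,100),.242))"
```

```text
[ 524.79136793 -219.40923363  111.97040901] [-1.57089068 -0.00210232 -0.25400013] [-0.65506207  0.20388265 -1.80358279] 0.37185430766605987
[0.0152, 0.012, 0.2744, 0.0006, -0.496, 0.002]
```

>>> {"api": "move_arm", "payload": {
  "targets": [
    [0.0152,0.012,0.274,0,-0.496,0,1],
    [0.0152,0.012,0.274,0,-0.496,0,1],
    [0.0152,0.012,0.274,0,-0.496,0,1],
    [0.0152,0.012,0.274,0,-0.496,0,1],
    [0.0152,0.012,0.274,0,-0.496,0,1],
    [0.0152,0.012,0.274,0,-0.496,0,1],
    [0.0152,0.012,0.274,0,-0.496,0,1],
    [0.0152,0.012,0.274,0,-0.496,0,1],
    [0.0152,0.012,0.274,0,-0.496,0,1],
    [0.0152,0.012,0.274,0,-0.496,0,1]
  ]
}}

```text
time_s: 15.85
tcp_pos: [607.9, 40.7, 99.5]
orientation: [-1.571, -0.0, 0.24]
wrist_force: [-0.1, 0.0, -0.8]
opening: 0.372
```

```bash
python3 -c "
from h import *
s=robot.read_state();print(s['tcp_pos'],s['orientation'],s['wrist_force'],s['opening'])
print(row((608.5,42.4,76.9),.242))"
```

```text
[607.91942013  40.71433327  99.4743636 ] [-1.57122109e+00 -4.98436725e-04  2.40194079e-01] [-0.1083143   0.02285445 -0.80885211] 0.37158171624043446
[0.001, 0.0226, 0.0015, 0.0004, -0.0018, 0.0005]
```

>>> {"api": "move_arm", "payload": {
  "targets": [
    [0.0008,0.012,0.0015,0,-0.002,0,1],
    [0.0008,0.0226,0.0015,0,-0.002,0,1],
    [0.0008,0.0226,0.0015,0,-0.002,0,1],
    [0.0008,0.0226,0.0015,0,-0.002,0,1]
  ]
}}

```text
time_s: 16.25
tcp_pos: [608.2, 43.5, 76.4]
orientation: [-1.571, 0.0, 0.244]
wrist_force: [0.2, 0.5, -1.3]
opening: 0.37
```

```bash
python3 s.py
python3 - <<'E'
from h import *
o=snap(["wrist"],"n");a=o["wrist"][0]["image"][60:280,220:430]
b=pickle.load(open("k.pkl","rb"))["side"][0]["image"][120:220,220:320]
cv2.imwrite("pics/n.png",np.hstack([cv2.resize(x,(w,400),interpolation=cv2.INTER_CUBIC) for x,w in((a,382),(b,400))]))
E
```

```text
t 16.25 axial -61.65909610602448 lat -0.15169943501836505 z 76.41228838108 ori [-1.57  0.    0.24] F ax/lat/z 0.48311016083074815 0.29873953832271644 -1.3401471870937245 M [-0.01  0.05 -0.05] op 0.3700338538016989
```

View pics/n.png

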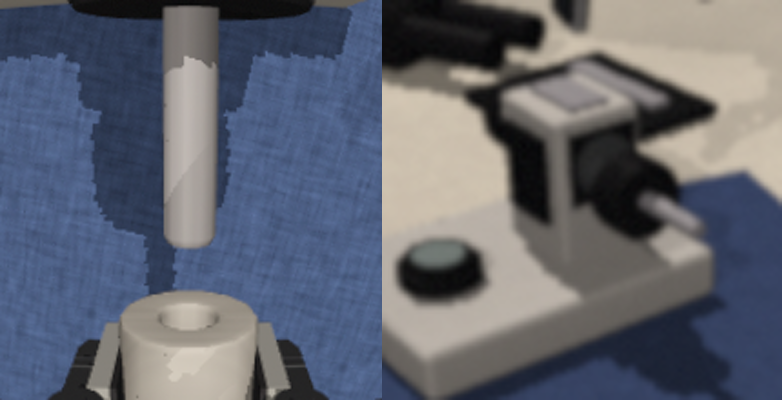

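The knob sits on the shaft against the boss (right panel). In the wrist view the sleeve hole at col ≈189 lines up with the shaft tip at ≈189. Inserting.

>>> {"api": "move_arm", "payload": {
  "targets": [
    [0,0,0.006,0,0,0,1],
    [0,0,0.012,0,0,0,1],
    [0,0,0.015,0,0,0,1],
    [0,0,0.017,0,0,0,1],
    [0,0,0.019,0,0,0,1],
    [0,0,0.021,0,0,0,1],
    [0,0,0.023,0,0,0,1]
  ]
}}

```text
time_s: 17.0
tcp_pos: [603.2, 66.1, 77.3]
orientation: [-1.571, -0.001, 0.244]
wrist_force: [-0.1, -0.0, -0.8]
opening: 0.371
```

```bash
python3 s.py
```

```text
t 17.0 axial -38.55569833582999 lat 0.35746887665327115 z 77.27720744990494 ori [-1.57 -0.    0.24] F ax/lat/z 0.03330428067478623 -0.14273291449895997 -0.8497819057841263 M [-0.01  0.03  0.03] op 0.37063399524386803
```

>>> {"api": "move_arm", "payload": {
  "targets": [
    [0,0,0.0015,0,0,0,1],
    [0,0,0.003,0,0,0,1],
    [0,0,0.0045,0,0,0,1]
  ]
}}

```text
time_s: 17.3
tcp_pos: [602.1, 70.4, 77.3]
orientation: [-1.571, -0.001, 0.244]
wrist_force: [-0.2, -0.3, -1.4]
opening: 0.37
```

```bash
python3 s.py
```

```text
t 17.3 axial -34.11720744494921 lat 0.3547707263955112 z 77.28466687738833 ori [-1.57 -0.    0.24] F ax/lat/z -0.2126477981692166 -0.2506372145327027 -1.4031329315224341 M [ 0.01 -0.   -0.  ] op 0.36998465724030905
```

>>> {"api": "move_arm", "payload": {
  "targets": [
    [0,0,0.006,0,0,0,1],
    [0,0,0.013,0,0,0,1],
    [0,0,0.02,0,0,0,1],
    [0,0,0.027,0,0,0,1],
    [0,0,0.033,0,0,0,1],
    [0,0,0.036,0,0,0,1],
    [0,0,0.038,0,0,0,1]
  ]
}}

```text
time_s: 18.0
tcp_pos: [592.9, 107.6, 77.3]
orientation: [-1.571, -0.001, 0.244]
wrist_force: [0.6, 0.3, -0.5]
opening: 0.372
```

```bash
python3 s.py
```

```text
t 18.0 axial 4.252386908638262 lat 0.284272380422543 z 77.26934421600717 ori [-1.57 -0.    0.24] F ax/lat/z 0.14478050961022798 0.6046849848923899 -0.5450103797140345 M [-0.05  0.    0.05] op 0.37183478078817744
```

>>> {"api": "move_arm", "payload": {
  "targets": [
    [0,0,0.001,0,0,0,1],
    [0,0,0.002,0,0,0,1],
    [0,0,0.003,0,0,0,1],
    [0,0,0.004,0,0,0,1]
  ]
}}

```text
time_s: 18.4
tcp_pos: [592.0, 111.0, 77.3]
orientation: [-1.571, -0.001, 0.244]
wrist_force: [-0.3, -0.4, -0.2]
opening: 0.369
```

```bash
python3 s.py
```

```text
t 18.4 axial 7.716483643449566 lat 0.27944167785186863 z 77.26492865347309 ori [-1.57 -0.    0.24] F ax/lat/z -0.3461120601662423 -0.34665240095017635 -0.15848156046249856 M [-0.03  0.05 -0.03] op 0.36855543496613274
```

>>> {"api": "move_arm", "payload": {
  "targets": [
    [0,0,0.001,0,0,0,1],
    [0,0,0.002,0,0,0,1],
    [0,0,0.003,0,0,0,1],
    [0,0,0.003,0,0,0,1]
  ]
}}

```text
time_s: 18.8
tcp_pos: [591.8, 112.0, 77.4]
orientation: [-1.575, -0.001, 0.244]
wrist_force: [1.6, -7.1, -1.5]
opening: 0.369
```

```bash
python3 s.py
```

```text
t 18.8 axial 8.81790844275651 lat 0.33724759011647376 z 77.41208913937281 ori [-1.58 -0.    0.24] F ax/lat/z -7.282030054481804 -0.1019798957348148 -1.4532458920776308 M [-1.21 -0.15  0.  ] op 0.36939263028504565
```

The sleeve contacts the knob at the expected place, with about 7 N. I'll release it and go for the cap.

>>> {"api": "move_arm", "payload": {
  "targets": [
    [0,0,-0.001,0,0,0,1],
    [0,0,-0.0015,0,0,0,0.3],
    [0,0,-0.0015,0,0,0,-1],
    [0,0,-0.0015,0,0,0,-1],
    [0,0,-0.0015,0,0,0,-1],
    [0,0,-0.0015,0,0,0,-1],
    [0,-0.03,-0.0015,0,0,0,-1],
    [0,-0.07,-0.0015,0,0,0,-1],
    [0,-0.11,-0.0015,0,0,0,-1],
    [0,-0.11,-0.0015,0,0,0,-1]
  ]
}}

```text
time_s: 19.8
tcp_pos: [595.4, 112.9, 194.7]
orientation: [-1.574, -0.014, 0.244]
wrist_force: [1.7, 0.6, 0.4]
opening: 0.997
```

Run:
```python
from h import *
print(robot.read_state()["tcp_pos"])
o=snap(["wrist"],"p")
# cap: centre est from image d with bias corr; grasp 3 mm outward
c=np.array([509-1.16,-285+.3]);g=c-3*np.array([.2515,.968]);print(g)
print(row((*g,180),-.252),row((*g,120),-.252))
```

```text
[595.37717212 112.86293939 194.66033444]
[ 507.0855 -287.604 ]
[-0.1809, 0.0106, -0.3675, 0.0001, 0.4963, 0.0091] [-0.1815, 0.0706, -0.3674, 0.0001, 0.4963, 0.0091]
```

>>> {"api": "move_arm", "payload": {
  "targets": [
    [-0.181,0.011,-0.3675,0,0.496,0.009,-1],
    [-0.181,0.011,-0.3675,0,0.496,0.009,-1],
    [-0.181,0.011,-0.3675,0,0.496,0.009,-1],
    [-0.181,0.011,-0.3675,0,0.496,0.009,-1],
    [-0.181,0.011,-0.3675,0,0.496,0.009,-1],
    [-0.181,0.071,-0.3675,0,0.496,0.009,-1],
    [-0.181,0.071,-0.3675,0,0.496,0.009,-1],
    [-0.181,0.071,-0.3675,0,0.496,0.009,-1],
    [-0.181,0.071,-0.3675,0,0.496,0.009,-1],
    [-0.181,0.071,-0.3675,0,0.496,0.009,-1]
  ]
}}

```text
time_s: 20.85
tcp_pos: [502.4, -289.1, 113.1]
orientation: [-1.571, 0.012, -0.256]
wrist_force: [-0.1, 0.4, -0.5]
opening: 0.998
```

>>> {"api": "move_arm", "payload": {
  "targets": [
    [0,0,0,0,0,0,-1],
    [0,0,0,0,0,0,-1],
    [0,0,0,0,0,0,-1]
  ]
}}

```text
time_s: 21.15
tcp_pos: [505.3, -286.7, 116.7]
orientation: [-1.573, 0.007, -0.25]
wrist_force: [-0.5, -0.5, -0.1]
opening: 0.999
```

Run:
```python
from h import *
o=snap(["wrist"],"q");im,st=o["wrist"];print(st["tcp_pos"],st["orientation"])
g=im["image"].max(2)
for r in (185,195,205,215,225): 
    k=np.nonzero(g[r,270:380]<60)[0]+270;print(r,(k.min(),k.max()) if len(k) else None, onz(im,((k.min()+k.max())/2,r),56,st) if len(k) else "")
print(g[150:260:2,322].tolist())
for z in (90,70,36):print(row((507.1,-287.6,z),-.252))
```

```text
[ 505.33508951 -286.65863504  116.68246055] [-1.57303142  0.00659412 -0.25012399]
185 (np.int64(303), np.int64(348)) [ 512.34610507 -268.72111741   56.        ]
195 (np.int64(297), np.int64(355)) [ 510.91835849 -275.77428267   56.        ]
205 (np.int64(297), np.int64(354)) [ 508.78490362 -282.80618531   56.        ]
215 (np.int64(297), np.int64(354)) [ 506.94485823 -290.09102001   56.        ]
225 (np.int64(297), np.int64(354)) [ 505.0580413  -297.56588468   56.        ]
[161, 161, 161, 161, 160, 160, 160, 160, 160, 160, 160, 160, 160, 161, 160, 144, 21, 22, 32, 28, 28, 22, 23, 30, 55, 36, 36, 35, 35, 36, 35, 36, 35, 36, 34, 34, 35, 36, 36, 35, 35, 34, 34, 34, 34, 35, 34, 42, 159, 199, 151, 151, 202, 217, 217]
[0.0021, 0.0267, -0.0003, 0.0023, 0.0018, -0.0065]
[0.0022, 0.0467, -0.0002, 0.0023, 0.0018, -0.0065]
[0.0024, 0.0807, -0.0001, 0.0023, 0.0018, -0.0065]
```

>>> {"api": "move_arm", "payload": {
  "targets": [
    [0.0018,0.025,0,0.002,0.002,-0.006,-1],
    [0.0018,0.05,0,0.002,0.002,-0.006,-1],
    [0.0018,0.07,0,0.002,0.002,-0.006,-1],
    [0.0018,0.081,0,0.002,0.002,-0.006,-1],
    [0.0018,0.081,0,0.002,0.002,-0.006,-1],
    [0.0018,0.081,0,0.002,0.002,-0.006,-1]
  ]
}}

```text
time_s: 21.8
tcp_pos: [506.5, -288.4, 36.1]
orientation: [-1.571, -0.0, -0.253]
wrist_force: [-0.0, -0.9, 0.7]
opening: 1.0
```

Run:
```python
from h import *
s=robot.read_state();print(s['tcp_pos'],s['orientation'],s['wrist_force'])
im,st=pickle.load(open("q.pkl","rb"))["wrist"]
print(onz(im,(324,198),77,st),onz(im,(324,244.5),77,st))
print(row((506.8,-287.6,36),-.252))
```

```text
[ 506.53607067 -288.43742278   36.14244749] [-1.57149502e+00 -4.21539779e-05 -2.53476793e-01] [-0.02865686 -0.86424807  0.71062731]
[ 510.86243805 -270.74193843   77.        ] [ 502.89193999 -302.09019597   77.        ]
[0.0, 0.0001, 0.0009, 0.0007, -0.0015, 0.0]
```

>>> {"api": "move_arm", "payload": {
  "targets": [
    [0,0,-0.001,0,0,0,1],
    [0,0,-0.001,0,0,0,1],
    [0,0,-0.001,0,0,0,1],
    [0,0,-0.001,0,0,0,1],
    [0,0,-0.001,0,0,0,1],
    [0,0,-0.001,0,0,0,1],
    [0,0,-0.001,0,0,0,1],
    [0,0,-0.001,0,0,0,1]
  ]
}}

```text
time_s: 22.6
tcp_pos: [506.1, -289.7, 36.2]
orientation: [-1.572, 0.0, -0.254]
wrist_force: [-1.0, 1.8, 5.2]
opening: 0.468
```

Run:
```python
from h import *
s=robot.read_state();print(s['tcp_pos'],s['orientation'],s['wrist_force'],s['opening'])
```

```text
[ 506.13271492 -289.70629931   36.17944112] [-1.57155510e+00  7.87445377e-06 -2.53911118e-01] [-1.03925806  1.84125338  5.24107412] 0.46819310585459656
```

>>> {"api": "move_arm", "payload": {
  "targets": [
    [0,-0.01,0,0,0,0,1],
    [0,-0.03,0,0,0,0,1],
    [0,-0.06,0,0,0,0,1],
    [0,-0.075,0,0,0,0,1],
    [0,-0.075,0,0,0,0,1],
    [0,-0.075,0,0,0,0,1]
  ]
}}

```text
time_s: 23.2
tcp_pos: [505.4, -289.0, 109.7]
orientation: [-1.571, 0.002, -0.254]
wrist_force: [-1.3, -0.2, -0.9]
opening: 0.469
```

Run:
```python
from h import *
s=robot.read_state();print(s['tcp_pos'],s['orientation'],s['wrist_force'],s['opening'])
print(row((608.7,40.4,100),.242))
```

```text
[ 505.36101692 -289.00333116  109.68709814] [-1.57061948  0.00177123 -0.25403741] [-1.33639736 -0.17870986 -0.94534427] 0.4689801972781001
[0.0173, 0.0097, 0.3448, -0.0006, -0.496, -0.0017]
```

>>> {"api": "move_arm", "payload": {
  "targets": [
    [0.0173,0.01,0.3448,0,-0.496,0,1],
    [0.0173,0.01,0.3448,0,-0.496,0,1],
    [0.0173,0.01,0.3448,0,-0.496,0,1],
    [0.0173,0.01,0.3448,0,-0.496,0,1],
    [0.0173,0.01,0.3448,0,-0.496,0,1],
    [0.0173,0.01,0.3448,0,-0.496,0,1],
    [0.0173,0.01,0.3448,0,-0.496,0,1],
    [0.0173,0.01,0.3448,0,-0.496,0,1],
    [0.0173,0.01,0.3448,0,-0.496,0,1],
    [0.0173,0.01,0.3448,0,-0.496,0,1]
  ]
}}

```text
time_s: 24.2
tcp_pos: [608.1, 39.4, 98.8]
orientation: [-1.57, 0.003, 0.241]
wrist_force: [-0.4, -0.6, -0.6]
opening: 0.47
```

```bash
python3 -c "
from h import *
print(robot.read_state()['tcp_pos'],row((608.9,41.3,76.7),.242))"
```

```text
[608.13323613  39.41668984  98.83442668] [0.0013, 0.0221, 0.0016, -0.0011, -0.0008, -0.0034]
```

>>> {"api": "move_arm", "payload": {
  "targets": [
    [0.0012,0.012,0.0016,0,-0.001,-0.003,1],
    [0.0012,0.022,0.0016,0,-0.001,-0.003,1],
    [0.0012,0.022,0.0016,0,-0.001,-0.003,1],
    [0.0012,0.022,0.0016,0,-0.001,-0.003,1],
    [0.0012,0.022,0.0016,0,-0.001,-0.003,1]
  ]
}}

```text
time_s: 24.7
tcp_pos: [610.1, 41.7, 78.4]
orientation: [-1.57, -0.002, 0.243]
wrist_force: [-1.1, 0.7, -0.5]
opening: 0.468
```

```bash
python3 s.py
python3 - <<'E'
from h import *
o=snap(["wrist"],"r");a=o["wrist"][0]["image"][20:280,210:440].astype(float)
cv2.imwrite("pics/r.png",cv2.resize((255*(a/255)**.6).astype(np.uint8),None,fx=2.2,fy=2.2,interpolation=cv2.INTER_CUBIC))
E
```

```text
t 24.7 axial -63.85432986847122 lat 1.1833308798610567 z 78.42526554832571 ori [-1.57 -0.    0.24] F ax/lat/z 0.968792179952431 -0.9305177173562561 -0.5124636317333443 M [-0.04 -0.02 -0.03] op 0.46806021441711526
```

View pics/r.png

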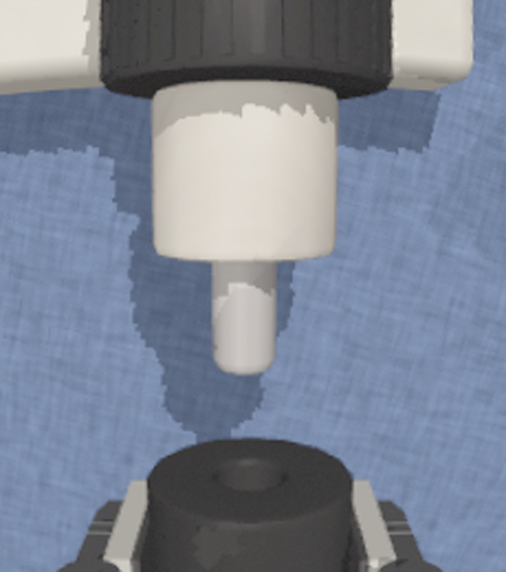

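The knob and sleeve are seated without a visible gap. The cap's open hole is at col 250 and the shaft tip at 244, so I'll correct about −1.2 mm in x and 1.7 mm down.

>>> {"api": "move_arm", "payload": {
  "targets": [
    [-0.0012,0.0017,0,0,0,0.002,1],
    [-0.0012,0.0017,0,0,0,0.002,1],
    [-0.0012,0.0017,0,0,0,0.002,1]
  ]
}}

```text
time_s: 25.05
tcp_pos: [608.7, 41.7, 76.6]
orientation: [-1.57, 0.0, 0.243]
wrist_force: [0.5, 0.1, -0.7]
opening: 0.466
```

```bash
python3 s.py
```

```text
t 25.05 axial -63.493766259564545 lat -0.16094140501992293 z 76.56353551668174 ori [-1.57  0.    0.24] F ax/lat/z 0.031144098068668486 0.4959754784483586 -0.7090232944554336 M [-0.06 -0.01 -0.01] op 0.46644443619137005
```

>>> {"api": "move_arm", "payload": {
  "targets": [
    [0,0,0.006,0,0,0,1],
    [0,0,0.012,0,0,0,1],
    [0,0,0.016,0,0,0,1],
    [0,0,0.018,0,0,0,1],
    [0,0,0.02,0,0,0,1],
    [0,0,0.022,0,0,0,1],
    [0,0,0.024,0,0,0,1]
  ]
}}

```text
time_s: 25.75
tcp_pos: [602.9, 65.1, 76.5]
orientation: [-1.57, 0.0, 0.243]
wrist_force: [-0.3, 0.0, 0.1]
opening: 0.47
```

```bash
python3 s.py
```

```text
t 25.75 axial -39.425196937349526 lat -0.18617916913532023 z 76.49241537343761 ori [-1.57  0.    0.24] F ax/lat/z 0.12897031094488454 -0.3283554222415612 0.12334159038096515 M [-0.   -0.05 -0.02] op 0.47005593908212423
```

>>> {"api": "move_arm", "payload": {
  "targets": [
    [0,0,0.002,0,0,0,1],
    [0,0,0.004,0,0,0,1],
    [0,0,0.006,0,0,0,1]
  ]
}}

```text
time_s: 26.05
tcp_pos: [601.4, 70.9, 76.5]
orientation: [-1.57, 0.0, 0.243]
wrist_force: [0.6, 0.3, -0.3]
opening: 0.47
```

```bash
python3 s.py
```

```text
t 26.05 axial -33.429252296215026 lat -0.19359930147067633 z 76.51277878917116 ori [-1.57  0.    0.24] F ax/lat/z 0.1811566446146302 0.6210178114900546 -0.2790861015101701 M [-0.01 -0.   -0.01] op 0.46997111518480017
```

In past the tip with no force. On towards the sleeve, slowly.

>>> {"api": "move_arm", "payload": {
  "targets": [
    [0,0,0.003,0,0,0,1],
    [0,0,0.006,0,0,0,1],
    [0,0,0.008,0,0,0,1],
    [0,0,0.009,0,0,0,1],
    [0,0,0.01,0,0,0,1],
    [0,0,0.011,0,0,0,1],
    [0,0,0.012,0,0,0,1]
  ]
}}

```text
time_s: 26.75
tcp_pos: [598.6, 82.5, 76.5]
orientation: [-1.57, 0.0, 0.243]
wrist_force: [-0.1, -0.2, -0.2]
opening: 0.468
```

```bash
python3 s.py
```

```text
t 26.75 axial -21.52294854903832 lat -0.21311234770784632 z 76.49383440952468 ori [-1.57  0.    0.24] F ax/lat/z -0.19406511847597394 -0.14036992300997872 -0.19089568546371827 M [ 0.01  0.02 -0.07] op 0.46782374124918585
```

>>> {"api": "move_arm", "payload": {
  "targets": [
    [0,0,0.0007,0,0,0,1],
    [0,0,0.0014,0,0,0,1],
    [0,0,0.002,0,0,0,1],
    [0,0,0.002,0,0,0,1]
  ]
}}

```text
time_s: 27.15
tcp_pos: [598.4, 83.5, 76.6]
orientation: [-1.572, 0.0, 0.243]
wrist_force: [1.6, -4.1, -0.7]
opening: 0.471
```

```bash
python3 s.py
```

```text
t 27.15 axial -20.46432435013481 lat -0.15036291045118208 z 76.63705666794796 ori [-1.57  0.    0.24] F ax/lat/z -4.34092595577085 0.5803225550950296 -0.7403990995499903 M [-0.7  -0.06  0.03] op 0.4707400243252367
```

Contact with the sleeve. Pressing steadily to about 14 N and holding.

>>> {"api": "move_arm", "payload": {
  "targets": [
    [0,0,0.0005,0,0,0,1],
    [0,0,0.001,0,0,0,1],
    [0,0,0.0015,0,0,0,1],
    [0,0,0.002,0,0,0,1],
    [0,0,0.0025,0,0,0,1],
    [0,0,0.0025,0,0,0,1],
    [0,0,0.0025,0,0,0,1],
    [0,0,0.0025,0,0,0,1],
    [0,0,0.0025,0,0,0,1],
    [0,0,0.0025,0,0,0,1]
  ]
}}

```text
time_s: 28.15
tcp_pos: [598.5, 83.6, 77.0]
orientation: [-1.576, -0.0, 0.243]
wrist_force: [1.8, -13.2, -0.9]
opening: 0.475
```

```bash
python3 s.py
```

```text
t 28.15 axial -20.364861448607677 lat -0.0038031948143502844 z 76.99257059323322 ori [-1.58 -0.    0.24] F ax/lat/z -13.225683029620612 -1.4402555328388567 -0.8996567410351969 M [-1.98 -0.23  0.05] op 0.47498182565825753
```

>>> {"api": "move_arm", "payload": {
  "targets": [
    [0,0,0,0,0,0,1],
    [0,0,-0.0015,0,0,0,1],
    [0,0,-0.0025,0,0,0,0.3],
    [0,0,-0.0025,0,0,0,-1],
    [0,0,-0.0025,0,0,0,-1],
    [0,0,-0.0025,0,0,0,-1],
    [0,0,-0.0025,0,0,0,-1],
    [0,-0.03,-0.0025,0,0,0,-1],
    [0,-0.07,-0.0025,0,0,0,-1],
    [0,-0.1,-0.0025,0,0,0,-1]
  ]
}}

```text
time_s: 29.15
tcp_pos: [598.5, 84.6, 178.7]
orientation: [-1.571, -0.001, 0.243]
wrist_force: [0.8, 0.2, 0.2]
opening: 1.003
```

>>> {"api": "move_arm", "payload": {
  "targets": [
    [0,-0.02,-0.06,0,0,0,-1],
    [0,-0.02,-0.06,0,0,0,-1],
    [0,-0.02,-0.06,0,0,0,-1],
    [0,-0.02,-0.06,0,0,0,-1]
  ]
}}

```text
time_s: 29.55
tcp_pos: [611.8, 26.6, 195.3]
orientation: [-1.569, 0.002, 0.243]
wrist_force: [-0.4, -0.3, -0.7]
opening: 0.999
```

```bash
python3 s.py
python3 - <<'E'
from h import *
o=snap(["wrist","side"],"z");a=o["wrist"][0]["image"][0:240,210:440].astype(float);b=o["side"][0]["image"][110:240,200:330].astype(float)
f=lambda x,w:cv2.resize((255*(x/255)**.6).astype(np.uint8),(w,400),interpolation=cv2.INTER_CUBIC)
cv2.imwrite("pics/z.png",np.hstack([f(a,383),f(b,400)]))
E
```

```text
t 29.55 axial -78.89362429176852 lat -0.7438485951199518 z 195.33617058567563 ori [-1.57  0.    0.24] F ax/lat/z -0.16383038581379894 -0.4744675838925606 -0.6552135565320787 M [-0.    0.02 -0.05] op 0.9993858405531132
```

View pics/z.png

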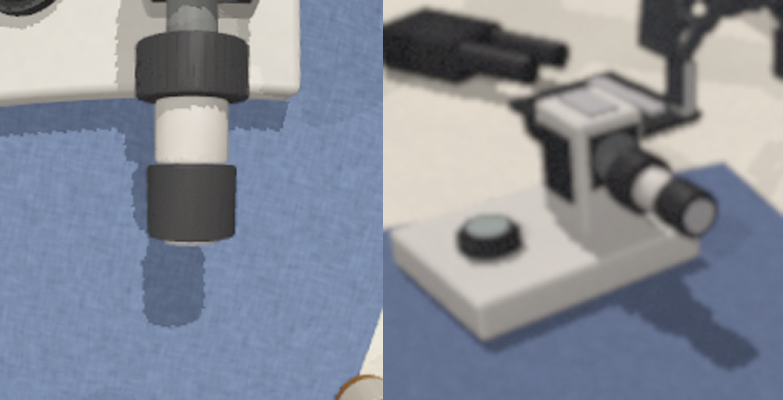

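The final picture shows the boss, knob (rows 35–100), sleeve (100–165) and cap (165–240) stacked coaxially without gaps, and the gripper is clear.

```bash
python3 -c "
from bench import robot
print(robot.job_done(),robot.read_state()['time_s'])"
```

```text
the job is handed in; nothing more can be done
the job is handed in; nothing more can be done
```

I slid the knob, sleeve and cap onto the shaft in that order, pressed the cap home, let go and handed the job in. `job_done()` gives no verdict, so whether it passed is not confirmed.

- **Finding the shaft:** I located the real shaft from two wrist camera views, with its axis about 96.5 mm above the bench. All three parts went over the tip without any noticeable force.
- **Contact forces:** the knob met the shoulder at about 9 N and the sleeve met the knob at about 7 N. The cap was pressed to about 13 N and held for roughly half a second. The highest wrist force I read was about 14 N, during the first grip in the rack.
- **Contact positions:** knob and sleeve touched within 0.7 mm of where I expected. The cap touched about 1.2 mm further in than expected, which I put down to a small error in where I gripped it; I did not measure this further.
- **Last checks:** the final wrist and side pictures showed boss, knob, sleeve and cap in line with no visible gaps. The gripper was open and clear, and wrist force was near zero. The job took about 30 s.
- **Bystanders:** I never went near the bottles or the slide box, but I did not measure their positions again at the end.

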